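# Fit the drained air-filter bowl and hold it home for the clip

## Robot

A 6-joint arm with a two-finger parallel gripper is mounted at the origin on the work surface; the furniture and walls round the work are solid. World frame = base frame: x ahead of the robot, y to its left, z up, the work surface at z = 0. Lengths are in m, angles in degrees, forces in N, time in s.
With the tool pointing down it reaches from about 0.35 to 0.875 m from the base axis. Payload 4.2 kg.
Tool frame: the origin (TCP) lies midway between the tips of the shut fingers; the grasp point (between the pads) lies 19 mm behind it; z points along the fingers, y is the line along which they close (so a half turn about z gives the same grasp; the last joint's range is limited). The gripper opens to 87 mm and grips with 3 to 60 N. Pads are 19 mm wide; open, the fingers measure 117 mm over their backs; the gripper's body (75 mm by 190 mm) begins 51 mm behind the grasp point.
Start: joints at [86.666, 22.042, 0.453, 0, -68.411, -14.817], TCP at [0.195, 0.594, 0.223] pointing down, gripper open.
Joint ranges: [-179.83, 179.83], [-69.29, 118.12], [-61.27, 80.66], [-181.25, 117.63], [-171.15, -9.14], [-177.46, 177.46]. Speed limits (degrees/s): [159.86, 159.86, 180, 180, 180, 180].

## Interface

Orientations are given as a 3x3 rotation matrix whose columns are the frame's x, y, z axes.
In Python, from station import r, cams gives the robot as it stands.
- The arm moves only by the tool play_rows, never from a script. Its argument "commands" is text: rows parted by semicolons, each of 6 numbers parted by spaces: the shift along the world's x, y, z normalised to -1 to 1, where 1 is 30 mm, then the turn, a rotation vector about the world's x, y, z normalised to -1 to 1, where 1 is 0.15 rad. A call has 1 to 20 rows; each row shifts and turns the commanded pose from where the row before left it; what a row does not reach is not made up. A row lasts 1/10 s, in which the tool goes at most 50 mm and 8.59 degrees, less where a joint would pass 70% of its speed; a pose out of reach is approached as far as the arm can. A call with a number of a shift or a turn outside -1 to 1 is refused whole. A call with a gripper value outside its range is refused whole. "grip" is the finger opening in mm, from 0 to 87, set as the call begins (left out, the last holds). The fingers move at their own pace and stop on an object; the grip force is fixed at half the most. Time passes only in rows, so rows that do not move let the fingers close. It gives the time, the measured TCP pose, the force, the opening and the grip force at its end, in the units of the state.
- r.sense(): the state, without advancing time (a new reading comes with each control period).
- cams.capture(name): name is "scene" or "top" or "wrist"; returns (picture, depth): 384x512x3 uint8, blue, green, red; 384x512 float32, m along the optical axis (not along the pixel's ray), 0 where there is no reading.
- cams.camera_info(name): a dict with "mtx" (3x3 intrinsics, pixels), "R" (3x3) and "t" (3): a world point X has camera coordinates R X + t. Camera axes: x right, y down, z forward; pixel columns grow to the right and rows downward; lengths in m; the calibration is good to about 2 mm. A picture is of the moment at which its call begins: read the wrist's pose just before it. camera_info takes no time and is no camera call; for the wrist camera it gives the pose at the moment of the call.
- r.finish_job(): hands the job in; it is judged then, once.
The state is a dict: "time_s": time; "joints": joint angles; "joint_velocities": joint speeds; "effort": joint torques, N m; "tcp_pos": TCP position; "ee_rot": TCP orientation; "wrist_force": force on the tool from outside, world axes, zero at the start; "moment": the same for the moment, N m; "gripper_width": opening from 0.0 (shut) to 1.0 (fully open); "gripper_force": force on a finger pad.
Only numpy, scipy, OpenCV 4.12 (cv2) and the standard library are available. Lean on these libraries where they do the work, as an engineer would, in place of code of your own. Each camera call takes 0.05 s, during which the arm holds its last target. There are 200 camera calls.

## Task

Put the washed bowl back on the compressed-air filter: take it off the draining stand, bring it mouth down over the filter element on the upside-down head, and turn its knurled collar until the hidden keyways inside drop over the pins. Then press it fully home against the sprung seal and finish while still holding it pressed down there, so that I can snap the retaining clip on. Do not knock over or push away the oil can and the grease tin.

Things in the scene. Friction and masses are not known exactly. Their poses are not given: they have to be found in the camera images.
- bowl_mid (a point): Filter bowl: plain grey metal cup, 52 mm across, 58 mm long (66 with the drain cock on its closed end), 0.10 to 0.20 kg; knurled collar, the place to grip, 10 to 47 mm above the rim. Point: on its axis, 31 mm above the rim. z runs from mouth to closed end; at the start it leans 40 degrees off upright, closed end up and to the robot's right, mouth down and to its left, lying on two wires.
- bowl_rim (a point): Centre of the same bowl's open rim, axes as bowl_mid (z from mouth to closed end). Bore at the mouth 38 mm, inside 53 mm deep. Three straight keyways, 11 mm wide and 120 degrees apart, are cut inside the mouth and cannot be seen from outside. If it sticks part-way down, a few degrees of turn either way free it.
- head_shoulder (a point): Flat shoulder, 52 mm across, on the axis of the fixed filter head (grey casting upside down on a dark steel plate on a rubber mat), 55 mm above the bench; the bowl's rim sits on it when fully home. z points up. Above it a 34 mm spigot stands 19 mm up, then tapers to 28 mm at 24 mm.
- pin_tops (a point): On the head's axis, level with the tops of the three 5 mm pins that stick out of the spigot, 12.5 mm above the shoulder, 120 degrees apart, 44 mm across. Their angle differs each time; this point's axes do not show it. A rim not lined up rests on them; a third of a turn under a push of a few newtons always finds the place (about 8 degrees of play either way) where it drops.
- element_top (a point): Top of the upright white filter element with black ends, 21 to 24 mm across, that stands on the spigot on the head's axis; 45.5 mm above the shoulder. The bowl goes over it.
- seal_ring (a joint): Travel in m of the sprung black seal ring round the spigot: 0 when it stands 5 mm above the shoulder, 0.005 when pressed flush with it (bowl fully home). Its spring pushes back with 2.6 N at 0 and 10.6 N at 0.005, so the bowl rises again when it is not pressed down.
- drain_stand: Fixed draining stand: grey drip tray 165 x 105 mm with a wire cradle. Origin under the tray's centre; x runs from the bowl's closed end to its mouth. Two sloping wires carry the bowl from below, two upturned wire ends stop its rim; both its sides (level, across x) are free. The rim centre lies at x = 22, z = 70 mm. The bowl comes off along its own axis.
- grease_tin: A loose round blue and yellow tin, 67 mm across and 60 mm high, origin under its centre. Leave it where it stands.
- oil_can: A loose red oil can with a thin upright spout, 84 mm across and 200 mm high, origin under its centre. Leave it where it stands.

How it is judged:
By the outcome, as a careful person would: the job done as asked, in the order asked, and still so for the second after the job is handed in, while the arm keeps its last pose, push and grip.
It also fails if it takes over 58 s, if anything falls off the work surface, if the arm or the gripper's body presses on something with over 40 N, if the wrist force passes 120 N, or if a joint passes its speed limit or range.

## Working session

There is one attempt and no reset: what is moved stays moved. The work goes in short steps, Python scripts to look and compute and a tool call to move; the robot and the scene stay as the last step left them, time stands still between calls to the robot, and variables do not carry over. Pictures are saved under pics/ and viewed, at most 10 in all, crops included, and the job is handed in when it is done.

Besides the shell and the picture viewer there is one more tool, called after "Request:" as a command line: name --argument value ..., lists and objects as JSON in quotes. play_rows: Moves the arm, as the interface text tells. Scaled input: -1 to 1 covers 30 mm each way for a shift and 0.15 rad each way for a turn. Its arguments: {"type":"object","properties":{"commands":{"type":"string"},"grip":{"type":"number"}},"required":["commands"]}

```bash
mkdir -p pics; ls
python3 - <<'E'
from station import r,cams
import numpy as np,cv2
for n in("scene","top"):
    p,d=cams.capture(n); cv2.imwrite(f"pics/{n}0.png",p); np.savez(f"{n}0.npz",p=p,d=d,**cams.camera_info(n))
    i=cams.camera_info(n); print(n,i["mtx"].tolist(),(-i["R"].T@i["t"]).round(3),i["R"].round(3).tolist())
s=r.sense();print(s["time_s"],s["tcp_pos"],s["ee_rot"],s["wrist_force"])
E
```

```text
pics
scene [[416.2812353871264, 0.0, 256.7781720915759], [0.0, 416.2812353871264, 186.63035447297503], [0.0, 0.0, 1.0]] [0.292 0.542 1.171] [[-0.92, -0.391, -0.015], [-0.319, 0.772, -0.55], [0.227, -0.501, -0.835]]
top [[429.7243756353007, 0.0, 253.92844508552915], [0.0, 429.7243756353007, 189.94406719945056], [0.0, 0.0, 1.0]] [ 0.417 -0.099  1.474] [[0.024, -1.0, 0.008], [-0.994, -0.025, -0.107], [0.107, -0.006, -0.994]]
0.1 [0.19452492 0.59338071 0.2215723 ] [[ 9.50197851e-01 -3.11646908e-01 -4.99474888e-04]
 [-3.11647285e-01 -9.50195938e-01 -1.91026259e-03]
 [ 1.20728419e-04  1.97078740e-03 -9.99998051e-01]] [-0.37111993 -0.21743343 -0.84733671]
```

View pics/scene0.png

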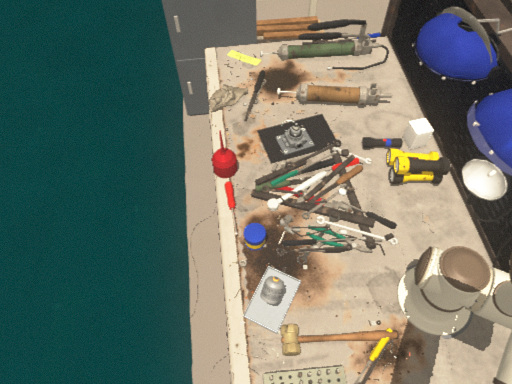

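View pics/top0.png

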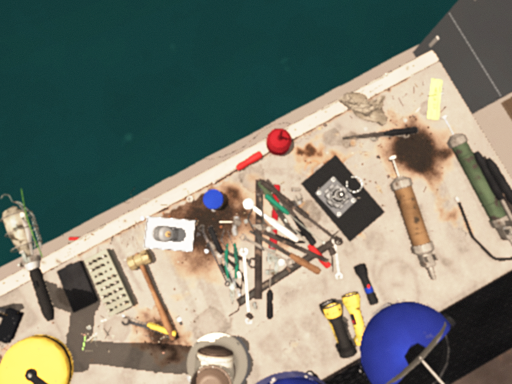

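The scene view shows the tray with the bowl at (272,295), tin (255,235), oil can (225,162), head on its dark plate (294,138). The top view shows the tray at (170,234), tin (214,200), can (279,140), head (338,195). Next: enlarged crops and first measurements.

```bash
cat > h.py <<'E'
import numpy as np,cv2
def load(n): return np.load(n+".npz")
def plane(c,u,v,z):
    R,t=c["R"],c["t"]; o=-R.T@t; d=R.T@np.linalg.solve(c["mtx"],[u,v,1.]); return o+d*(z-o[2])/d[2]
def cloud(c):
    d=c["d"]; h,w=d.shape; u,v=np.meshgrid(np.arange(w),np.arange(h)); K=c["mtx"]
    P=np.stack([(u-K[0,2])/K[0,0]*d,(v-K[1,2])/K[1,1]*d,d],-1); return (P-c["t"])@c["R"]
def proj(c,X):
    p=c["mtx"]@(c["R"]@np.array(X)+c["t"]); return p[:2]/p[2]
E
python3 - <<'E'
from h import *
T=[]
for n,b in(("scene0",[(225,250,320,345),(245,100,345,175)]),("top0",[(135,205,205,265),(295,145,390,245)])):
    c=load(n); W=cloud(c); hsv=cv2.cvtColor(c["p"],cv2.COLOR_BGR2HSV)
    for x0,y0,x1,y1 in b:
        T.append(cv2.resize(c["p"][y0:y1,x0:x1],(400,300),interpolation=cv2.INTER_CUBIC))
    for nm,lo,hi,z in(("tin",(105,150,60),(130,255,255),.06),("can",(0,180,80),(8,255,255),.05)):
        m=cv2.inRange(hsv,lo,hi); k,l,s,ce=cv2.connectedComponentsWithStats(m)
        for i in range(1,k):
            if 100<s[i,4]<1500: print(n,nm,ce[i].round(1),s[i,4],plane(c,*ce[i],z).round(3),"med",np.median(W[l==i],0).round(3),"top",np.percentile(W[l==i][:,2],98).round(3))
    # high things by depth
    for nm,(x0,y0,x1,y1) in zip(("tray","head"),b):
        Q=W[y0:y1,x0:x1].reshape(-1,3); 
        if nm=="tray":
            pp=c["p"][y0:y1,x0:x1]; 
        m=(Q[:,2]>.035)&(Q[:,2]<.2); print(n,nm,"raised",m.sum(),Q[m].min(0).round(3),Q[m].max(0).round(3),Q[m].mean(0).round(3))
        m=(Q[:,2]>.08)&(Q[:,2]<.2); print("   >80mm",m.sum(),Q[m].mean(0).round(3) if m.any() else 0)
cv2.imwrite("pics/crop.png",np.vstack([np.hstack(T[:2]),np.hstack(T[2:])]))
E
```

```text
scene0 tin [254.4 232.8] 320 [0.536 0.03  0.06 ] med [0.537 0.029 0.059] top 0.063
scene0 can [223.1 159.3] 232 [ 0.744 -0.188  0.05 ] med [ 0.732 -0.171  0.077] top 0.095
scene0 can [229.8 194.1] 146 [ 0.665 -0.071  0.05 ] med [ 0.674 -0.087  0.024] top 0.031
scene0 tray raised 947 [0.263 0.003 0.035] [0.454 0.289 0.127] [0.387 0.194 0.079]
   >80mm 481 [0.419 0.187 0.107]
scene0 head raised 1396 [ 0.35  -0.619  0.035] [ 0.598 -0.172  0.104] [ 0.474 -0.3    0.065]
   >80mm 135 [ 0.495 -0.31   0.085]
top0 tin [212.8 199. ] 295 [0.536 0.028 0.06 ] med [0.536 0.028 0.059] top 0.066
top0 tin [295.1 381.1] 188 [-0.035 -0.251  0.06 ] med [ 0.114 -0.201  0.526] top 0.534
top0 can [248.9 161.3] 121 [ 0.667 -0.088  0.05 ] med [ 0.67  -0.084  0.021] top 0.031
top0 tray raised 552 [0.317 0.052 0.035] [0.453 0.281 0.129] [0.397 0.193 0.084]
   >80mm 308 [0.421 0.18  0.11 ]
top0 head raised 997 [ 0.395 -0.564  0.035] [ 0.696 -0.241  0.107] [ 0.488 -0.325  0.064]
   >80mm 92 [ 0.491 -0.34   0.088]
```

View pics/crop.png

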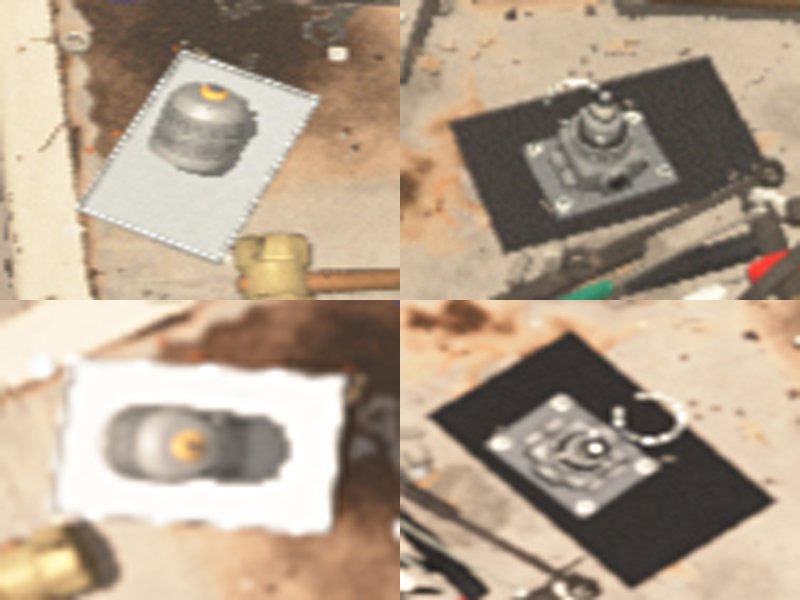

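The crops show the bowl with its amber drain cock at scene ≈(278.5,272.5), sitting on the grey tray, and the head with its element top at scene ≈(296.2,124.2) and top ≈(341.8,194.3). The loose white ring beside the head is the clip.

Run:
```python
from h import *
S,T=load("scene0"),load("top0")
print("element",plane(S,296.2,124.2,.1005).round(4),plane(T,341.8,194.3,.1005).round(4))
for n,c,(x0,y0,x1,y1) in(("s",S,(235,255,310,340)),("t",T,(135,205,205,265))):
    p=c["p"][y0:y1,x0:x1]; W=cloud(c)[y0:y1,x0:x1]; hsv=cv2.cvtColor(p,cv2.COLOR_BGR2HSV)
    m=((hsv[...,1]<25)&(hsv[...,2]>(150 if n=="s" else 225))).astype(np.uint8)
    cs,_=cv2.findContours(m,cv2.RETR_EXTERNAL,cv2.CHAIN_APPROX_NONE); k=max(cs,key=cv2.contourArea)[:,0]
    Q=np.float32([plane(c,u+x0,v+y0,.012)[:2]*1000 for u,v in k]); r=cv2.minAreaRect(Q); print(n,"tray",r,cv2.boxPoints(r).round(0).tolist())
    hs=cv2.inRange(hsv,(12,120,120),(28,255,255)); l=cv2.connectedComponentsWithStats(hs)
    for i in range(1,l[0]):
        if l[2][i,4]>4: print("  cock",l[3][i]+[x0,y0],l[2][i,4],np.median(W[l[1]==i],0).round(4))
```

```text
element [ 0.558  -0.3859  0.1005] [ 0.558  -0.3893  0.1005]
s tray ((419.292236328125, 176.76585388183594), (165.10287475585938, 105.35240936279297), 86.52001953125) [[362.0, 98.0], [467.0, 91.0], [477.0, 256.0], [372.0, 262.0]]
  cock [240.4 269.8] 5 [ 0.5393  0.1301 -0.0006]
  cock [275.375  279.3125] 16 [0.4173 0.1618 0.1189]
  cock [303.87804878 337.75609756] 41 [0.2991 0.2516 0.0341]
t tray ((439.6798095703125, 190.88592529296875), (196.6053924560547, 145.8778076171875), 86.65248107910156) [[361.0, 97.0], [507.0, 88.0], [518.0, 285.0], [373.0, 293.0]]
  cock [177.5   209.875] 8 [ 0.5003  0.1529 -0.0008]
  cock [174.25  213.125] 8 [ 0.4897  0.1652 -0.0011]
  cock [180.  215.8] 5 [ 0.4803  0.1438 -0.0037]
  cock [167.77777778 233.55555556] 9 [0.4206 0.1613 0.1177]
  cock [194.8 247.8] 5 [ 0.3727  0.0884 -0.0007]
```

Run:
```python
from h import *
from station import r,cams
from scipy.spatial.transform import Rotation as Ro
i=cams.camera_info("wrist"); s=r.sense(); E=np.array(s["ee_rot"]);p=np.array(s["tcp_pos"])
o=-i["R"].T@i["t"]; print("cam in tool",(E.T@(o-p)).round(4),"optical axis in tool",(E.T@i["R"].T).round(3).tolist(),i["mtx"].round(1).tolist())
tx=np.array([.0607,.998,0]);tx/=np.linalg.norm(tx); a=np.deg2rad(40)
z=-np.sin(a)*tx+[0,0,np.cos(a)]
# tool: z=-bowl z, y=+-tray y
ty=np.cross([0,0,1],tx)
for nm,yy in(("A",ty),("B",-ty)):
    G=np.c_[np.cross(yy,-z),yy,-z]; up=np.c_[np.cross(yy,[0,0,-1]),yy,[0,0,-1]]
    print(nm,G.round(3).tolist(),"yaw from start",Ro.from_matrix(up@E.T).as_rotvec().round(3),"tilt",Ro.from_matrix(G@up.T).as_rotvec().round(3), "direct",Ro.from_matrix(G@E.T).as_rotvec(degrees=True).round(1))
rim=np.array([.419,.177,.07])+.022*tx; print("rim",rim.round(4),"tcp grasp",(rim+.012*z).round(4),"pre",(rim+.1*z).round(4),"z",z.round(4))
```

```text
cam in tool [ 0.0811  0.0008 -0.1609] optical axis in tool [[0.001, -0.955, -0.295], [1.0, 0.001, 0.0], [0.0, -0.295, 0.955]] [[338.3, 0.0, 249.3], [0.0, 338.3, 188.0], [0.0, 0.0, 1.0]]
A [[-0.047, -0.998, 0.039], [-0.765, 0.061, 0.642], [-0.643, 0.0, -0.766]] yaw from start [ 1.000e-03 -2.000e-03 -1.315e+00] tilt [ 0.697 -0.042  0.   ] direct [ 35.6  24.  -72.1]
B [[0.047, 0.998, 0.039], [0.765, -0.061, 0.642], [0.643, -0.0, -0.766]] yaw from start [2.000e-03 1.000e-03 1.827e+00] tilt [ 0.697 -0.042  0.   ] direct [ 25.9 -37.9  99.9]
rim [0.4203 0.199  0.07  ] tcp grasp [0.4199 0.1913 0.0792] pre [0.4164 0.1348 0.1466] z [-0.039  -0.6416  0.766 ]
```

Request:
play_rows --commands "0.3675 -0.807 0.05 0 0 -0.4383;0.3675 -0.807 0.05 0 0 -0.4383;0.3675 -0.807 0.05 0 0 -0.4383;0.3675 -0.807 0.05 0 0 -0.4383;0.3675 -0.807 0.05 0 0 -0.4383;0.3675 -0.807 0.05 0 0 -0.4383;0.3675 -0.807 0.05 0 0 -0.4383;0.3675 -0.807 0.05 0 0 -0.4383;0.3675 -0.807 0.05 0 0 -0.4383;0.3675 -0.807 0.05 0 0 -0.4383;0.3675 -0.807 0.05 0 0 -0.4383;0.3675 -0.807 0.05 0 0 -0.4383;0.3675 -0.807 0.05 0 0 -0.4383;0.3675 -0.807 0.05 0 0 -0.4383;0.3675 -0.807 0.05 0 0 -0.4383;0.3675 -0.807 0.05 0 0 -0.4383;0.3675 -0.807 0.05 0 0 -0.4383;0.3675 -0.807 0.05 0 0 -0.4383;0.3675 -0.807 0.05 0 0 -0.4383;0.3675 -0.807 0.05 0 0 -0.4383" --grip 87

```text
time_s: 2.1
tcp_pos: [0.4152, 0.1085, 0.2523]
ee_rot: [[-0.064, -0.998, -0.001], [-0.998, 0.064, -0.0], [0.0, 0.001, -1.0]]
wrist_force: [-0.5, 0.2, -0.4]
gripper_width: 0.996
gripper_force: 0.0
```

Request:
play_rows --commands "0 0 -0.248 0.465 -0.028 0;0 0 -0.248 0.465 -0.028 0;0 0 -0.248 0.465 -0.028 0;0 0 -0.248 0.465 -0.028 0;0 0 -0.248 0.465 -0.028 0;0 0 -0.248 0.465 -0.028 0;0 0 -0.248 0.465 -0.028 0;0 0 -0.248 0.465 -0.028 0;0 0 -0.248 0.465 -0.028 0;0 0 -0.248 0.465 -0.028 0;0 0 0 0 0 0;0 0 0 0 0 0"

```text
time_s: 3.3
tcp_pos: [0.4153, 0.1091, 0.1778]
ee_rot: [[-0.049, -0.998, 0.039], [-0.765, 0.062, 0.641], [-0.642, 0.002, -0.767]]
wrist_force: [-0.8, 0.2, 1.0]
gripper_width: 1.004
gripper_force: 0.0
```

Run:
```python
from h import *
from station import r,cams
s=r.sense(); i=cams.camera_info("wrist"); p,d=cams.capture("wrist"); np.savez("w1.npz",p=p,d=d,E=s["ee_rot"],tcp=s["tcp_pos"],**i)
cv2.imwrite("pics/w1.png",p); print(s["time_s"],np.round(s["joints"],1),np.round(s["tcp_pos"],4),np.round(s["ee_rot"],3).tolist())
```

```text
3.3 [  3.6   8.7 -20.7 -45.4 -63.6  15. ] [0.4153 0.1091 0.1778] [[-0.049, -0.998, 0.039], [-0.765, 0.062, 0.641], [-0.642, 0.002, -0.767]]
```

View pics/w1.png

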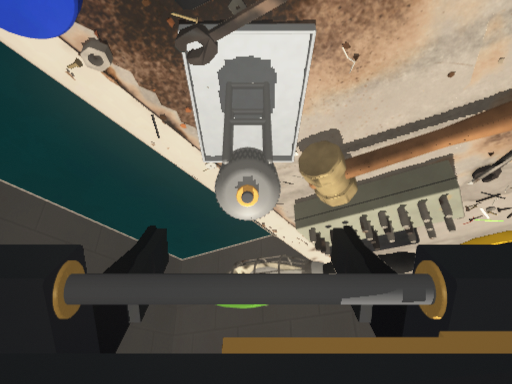

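Wrist view: the bowl's closed end is at (247,186), its amber cock at (248,196), with the fingertips either side at the bottom. Everything is well lined up.

Run:
```python
from h import *
c=load("w1"); W=cloud(c); hsv=cv2.cvtColor(c["p"],cv2.COLOR_BGR2HSV); E,t=c["E"],c["tcp"]
Q=(W-t)@E   # tool frame
m=cv2.inRange(hsv[150:225,205:290],(12,100,80),(30,255,255)); v,u=np.nonzero(m); q=Q[v+150,u+205]
print("cock px",u.mean()+205,v.mean()+150,len(u),"tool",np.median(q,0).round(4), (q.min(0)+q.max(0)).round(4)/2)
a=Q[150:225,205:290].reshape(-1,3)
b=a[(a[:,2]>.06)&(a[:,2]<.14)&(abs(a[:,0])<.05)&(abs(a[:,1])<.05)]
for z0 in np.arange(.06,.14,.01):
    k=b[(b[:,2]>=z0)&(b[:,2]<z0+.01)]
    if len(k)>8: print(z0.round(3),len(k),k.min(0).round(4),k.max(0).round(4))
k=b[(b[:,2]<.115)]; x,y=k[:,0],k[:,1]
print("y mid",(np.percentile(y,1)+np.percentile(y,99))/2)
# tray long edges direction
E2=W[25:160,175:320].reshape(-1,3); p=c["p"][25:160,175:320].reshape(-1,3).astype(int); g=(p.min(1)>120)&(np.ptp(p,axis=1)<25)&(abs(E2[:,2])<.03)
r=cv2.minAreaRect(np.float32(E2[g][:,:2]*1000)); print(r)
```

```text
cock px 246.9409594095941 194.32841328413284 271 tool [ 0.0043 -0.001   0.0785] [ 0.03835 -0.00105 -0.03925]
0.07 370 [-0.0053 -0.0092  0.0731] [0.0113 0.0073 0.08  ]
0.08 2388 [-0.0208 -0.0245  0.08  ] [0.0288 0.0224 0.09  ]
0.09 753 [-0.0239 -0.0269  0.09  ] [0.0337 0.0251 0.0999]
0.1 106 [ 0.0061 -0.0244  0.1   ] [0.0289 0.0247 0.1099]
0.11 111 [ 0.0124 -0.0237  0.11  ] [0.0294 0.0235 0.1199]
0.12 60 [ 0.0141 -0.0243  0.1203] [0.0291 0.0229 0.1291]
0.13 27 [ 0.0146 -0.024   0.1305] [0.0272 0.0222 0.1388]
y mid -0.0007460673943095221
((420.6104736328125, 176.6658477783203), (169.87249755859375, 112.7749252319336), 87.76903533935547)
```

Request:
play_rows --commands "0.0194 0.2647 -0.33 0 0 0;0.0194 0.2647 -0.33 0 0 0;0.0194 0.2647 -0.33 0 0 0;0.0194 0.2647 -0.33 0 0 0;0.0194 0.2647 -0.33 0 0 0;0.0194 0.2647 -0.33 0 0 0;0.0194 0.2647 -0.33 0 0 0;0.0194 0.2647 -0.33 0 0 0;0.0194 0.2647 -0.33 0 0 0;0.0194 0.2647 -0.33 0 0 0;0 0 0 0 0 0;0 0 0 0 0 0"

```text
time_s: 4.55
tcp_pos: [0.421, 0.1891, 0.0789]
ee_rot: [[-0.047, -0.998, 0.038], [-0.764, 0.06, 0.642], [-0.643, 0.001, -0.766]]
wrist_force: [-0.1, -0.0, 0.9]
gripper_width: 1.0
gripper_force: 0.0
```

Request:
play_rows --commands "0 0 0 0 0 0;0 0 0 0 0 0;0 0 0 0 0 0;0 0 0 0 0 0;0 0 0 0 0 0;0 0 0 0 0 0;0 0 0 0 0 0;0 0 0 0 0 0" --grip 40

```text
time_s: 5.35
tcp_pos: [0.4218, 0.1891, 0.0794]
ee_rot: [[-0.046, -0.998, 0.04], [-0.764, 0.061, 0.642], [-0.643, -0.001, -0.766]]
wrist_force: [2.4, 0.2, 0.1]
gripper_width: 0.594
gripper_force: 30.0
```

Request:
play_rows --commands "-0.013 -0.214 0.255 0 0 0;-0.013 -0.214 0.255 0 0 0;-0.013 -0.214 0.255 0 0 0;-0.013 -0.214 0.255 0 0 0;-0.013 -0.214 0.255 0 0 0;-0.013 -0.214 0.255 0 0 0;-0.013 -0.214 0.255 0 0 0;-0.013 -0.214 0.255 0 0 0;-0.013 -0.214 0.255 0 0 0;-0.013 -0.214 0.255 0 0 0"

```text
time_s: 6.35
tcp_pos: [0.4168, 0.1242, 0.1562]
ee_rot: [[-0.047, -0.998, 0.038], [-0.764, 0.061, 0.642], [-0.643, 0.001, -0.766]]
wrist_force: [-0.5, -0.3, -2.0]
gripper_width: 0.592
gripper_force: 30.0
```

Request:
play_rows --commands "0.24 -0.7535 0.0735 -0.2325 0.014 0;0.24 -0.7535 0.0735 -0.2325 0.014 0;0.24 -0.7535 0.0735 -0.2325 0.014 0;0.24 -0.7535 0.0735 -0.2325 0.014 0;0.24 -0.7535 0.0735 -0.2325 0.014 0;0.24 -0.7535 0.0735 -0.2325 0.014 0;0.24 -0.7535 0.0735 -0.2325 0.014 0;0.24 -0.7535 0.0735 -0.2325 0.014 0;0.24 -0.7535 0.0735 -0.2325 0.014 0;0.24 -0.7535 0.0735 -0.2325 0.014 0;0.24 -0.7535 0.0735 -0.2325 0.014 0;0.24 -0.7535 0.0735 -0.2325 0.014 0;0.24 -0.7535 0.0735 -0.2325 0.014 0;0.24 -0.7535 0.0735 -0.2325 0.014 0;0.24 -0.7535 0.0735 -0.2325 0.014 0;0.24 -0.7535 0.0735 -0.2325 0.014 0;0.24 -0.7535 0.0735 -0.2325 0.014 0;0.24 -0.7535 0.0735 -0.2325 0.014 0;0.24 -0.7535 0.0735 -0.2325 0.014 0;0.24 -0.7535 0.0735 -0.2325 0.014 0"

```text
time_s: 8.35
tcp_pos: [0.5607, -0.3282, 0.1997]
ee_rot: [[-0.062, -0.998, -0.001], [-0.998, 0.062, -0.001], [0.001, 0.001, -1.0]]
wrist_force: [0.8, 0.3, -1.8]
gripper_width: 0.597
gripper_force: 30.0
```

Request:
play_rows --commands "0 0 0 0 0 0;0 0 0 0 0 0"

```text
time_s: 8.55
tcp_pos: [0.5604, -0.327, 0.1991]
ee_rot: [[-0.062, -0.998, -0.002], [-0.998, 0.062, 0.002], [-0.002, 0.002, -1.0]]
wrist_force: [-0.3, 0.3, -1.4]
gripper_width: 0.595
gripper_force: 30.0
```

Run:
```python
from h import *
from station import r,cams
s=r.sense(); i=cams.camera_info("wrist"); p,d=cams.capture("wrist"); np.savez("w2.npz",p=p,d=d,E=s["ee_rot"],tcp=s["tcp_pos"],**i)
cv2.imwrite("pics/w2.png",p); print(s["time_s"],np.round(s["joints"],1),np.round(s["tcp_pos"],4),np.round(s["ee_rot"],3).tolist(),s["gripper_width"])
```

```text
8.55 [-16.   25.3   2.2  -0.1 -67.   12.5] [ 0.5604 -0.327   0.1991] [[-0.062, -0.998, -0.002], [-0.998, 0.062, 0.002], [-0.002, 0.002, -1.0]] 0.5948188435569077
```

View pics/w2.png

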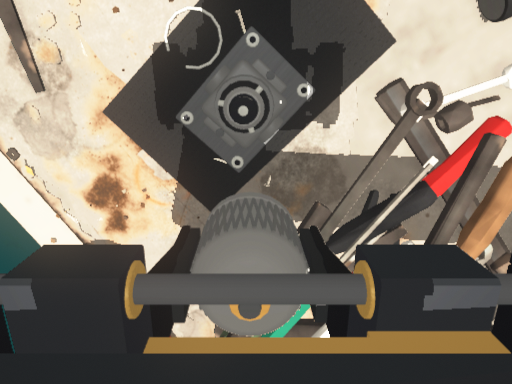

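The wrist view shows the head with its element's end at about (243,111), the plate's screws around it, and the bowl held upright between the fingers with its knurled collar at (248,235).

Run:
```python
from h import *
c=load("w2"); W=cloud(c); p=c["p"]; E,t=c["E"],c["tcp"]
w=W[75:145,205:285]; 
for lo,hi in((.092,.11),(.082,.092),(.0665,.071),(.05,.062)):
    m=(w[...,2]>lo)&(w[...,2]<hi); v,u=np.nonzero(m); k=w[m]
    if len(k)<5: print(lo,len(k));continue
    (a,b),R=cv2.minEnclosingCircle(np.float32(np.c_[u+205,v+75])); print(lo,len(k),"px",round(a,1),round(b,1),round(R,1),"plane",plane(c,a,b,np.median(k[:,2])).round(4),"zmed",np.median(k[:,2]).round(4),"Renc mm",R*(c["d"][110,243])/338*1000)
Q=(W-t)@E; a=Q[190:345,180:320].reshape(-1,3)
b=a[(a[:,2]>-.06)&(a[:,2]<.02)&(abs(a[:,0])<.035)&(abs(a[:,1])<.035)]
for z0 in np.arange(-.06,.02,.01):
    k=b[(b[:,2]>=z0)&(b[:,2]<z0+.01)]
    if len(k)>8: print(z0.round(3),len(k),k.min(0).round(4),k.max(0).round(4),"x near y0",k[abs(k[:,1])<.004][:,0].max().round(4))
cv2.imwrite("pics/w2c.png",cv2.resize(np.hstack([p[80:140,213:273]]),(600,600),interpolation=cv2.INTER_CUBIC))
```

```text
0.092 592 px 242.9 109.7 13.9 plane [ 0.5606 -0.3901  0.0986] zmed 0.0986 Renc mm 10.45959
0.082 3
0.0665 16 px 245.1 106.9 24.8 plane [ 0.5593 -0.39    0.0671] zmed 0.0671 Renc mm 18.700253
0.05 1296 px 243.8 105.1 30.2 plane [ 0.5605 -0.3909  0.0549] zmed 0.0549 Renc mm 22.735992
-0.06 286 [-0.0047 -0.0037 -0.0533] [ 0.0033  0.0051 -0.0501] x near y0 0.0033
-0.05 4298 [-0.0213 -0.0273 -0.0498] [ 0.0225  0.0286 -0.04  ] x near y0 0.0225
-0.04 2712 [-0.0184 -0.0293 -0.04  ] [ 0.0268  0.0307 -0.03  ] x near y0 0.0268
-0.03 1337 [ 0.0013 -0.0311 -0.03  ] [ 0.0271  0.0323 -0.02  ] x near y0 0.0271
-0.02 1068 [ 0.0054 -0.033  -0.02  ] [ 0.0268  0.0345 -0.01  ] x near y0 0.0268
-0.01 970 [ 0.0051 -0.0342 -0.01  ] [ 0.0268  0.0349 -0.    ] x near y0 0.0268
0.0 517 [ 0.006  -0.0336  0.    ] [0.0267 0.0347 0.01  ] x near y0 0.0267
0.01 189 [ 0.0118 -0.0226  0.01  ] [0.0265 0.0233 0.015 ] x near y0 0.0265
```

View pics/w2c.png

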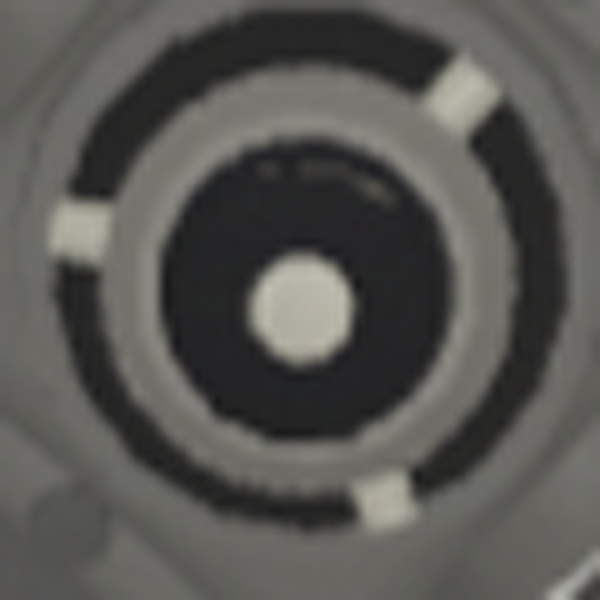

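The crop shows the head end-on: element centre at full-image (243,110.6) and three pins around the spigot. Its axis is at about (0.5605, -0.390), and the bowl is centred in the hand to within about 1 mm.

Request:
play_rows --commands "0 -0.5 0 0 0 0;0 -0.5 0 0 0 0;0 -0.5 0 0 0 0;0 -0.59 0 0 0 0;0 0 -0.3 0 0 0;0 0 -0.3 0 0 0;0 0 -0.3 0 0 0;0 0 -0.3 0 0 0;0 0 -0.3 0 0 0;0 0 -0.3 0 0 0;0 0 -0.3 0 0 0;0 0 -0.3 0 0 0;0 0 -0.3 0 0 0;0 0 -0.3 0 0 0;0 0 -0.3 0 0 0;0 0 0 0 0 0;0 0 0 0 0 0"

```text
time_s: 10.3
tcp_pos: [0.5611, -0.39, 0.1006]
ee_rot: [[-0.061, -0.998, -0.0], [-0.998, 0.061, -0.0], [0.0, 0.0, -1.0]]
wrist_force: [0.2, -0.4, -1.9]
gripper_width: 0.596
gripper_force: 30.0
```

Request:
play_rows --commands "0 0 -0.15 0 0 0;0 0 -0.15 0 0 0;0 0 -0.15 0 0 0;0 0 -0.1 0 0 0;0 0 -0.05 0 0 0;0 0 -0.05 0 0 0;0 0 0 0 0 0"

```text
time_s: 11.0
tcp_pos: [0.561, -0.3899, 0.0811]
ee_rot: [[-0.061, -0.998, -0.0], [-0.998, 0.061, 0.0], [-0.0, 0.0, -1.0]]
wrist_force: [-0.2, 0.6, -1.3]
gripper_width: 0.596
gripper_force: 30.0
```

Request:
play_rows --commands "0 0 -0.04 0 0 0;0 0 -0.04 0 0 0;0 0 0 0 0 0"

```text
time_s: 11.3
tcp_pos: [0.5614, -0.3901, 0.0802]
ee_rot: [[-0.06, -0.998, 0.001], [-0.998, 0.06, -0.001], [0.001, -0.001, -1.0]]
wrist_force: [-0.6, 1.0, 4.6]
gripper_width: 0.595
gripper_force: 30.0
```

Request:
play_rows --commands "0 0 0 0 0 -0.5;0 0 0 0 0 -0.5;0 0 0 0 0 -0.5;0 0 0 0 0 -0.5"

```text
time_s: 11.7
tcp_pos: [0.5612, -0.3905, 0.0802]
ee_rot: [[-0.355, -0.935, 0.001], [-0.935, 0.355, -0.001], [0.001, -0.001, -1.0]]
wrist_force: [-1.5, -0.2, 5.1]
gripper_width: 0.593
gripper_force: 30.0
```

Request:
play_rows --commands "0 0 0 0 0 -0.5;0 0 0 0 0 -0.5;0 0 0 0 0 -0.5;0 0 0 0 0 -0.5"

```text
time_s: 12.1
tcp_pos: [0.5613, -0.3905, 0.0802]
ee_rot: [[-0.616, -0.788, 0.001], [-0.788, 0.616, -0.001], [0.001, -0.002, -1.0]]
wrist_force: [-1.6, 0.4, 2.8]
gripper_width: 0.596
gripper_force: 30.0
```

Request:
play_rows --commands "0 0 -0.02 0 0 -0.5;0 0 0 0 0 -0.5;0 0 0 0 0 -0.5;0 0 0 0 0 -0.5"

```text
time_s: 12.5
tcp_pos: [0.5613, -0.3906, 0.0801]
ee_rot: [[-0.821, -0.571, 0.001], [-0.571, 0.821, -0.002], [0.0, -0.002, -1.0]]
wrist_force: [-2.5, -0.5, 6.2]
gripper_width: 0.594
gripper_force: 30.0
```

Request:
play_rows --commands "0 0 0 0 0 -0.5;0 0 0 0 0 -0.5;0 0 0 0 0 -0.5;0 0 0 0 0 -0.5"

```text
time_s: 12.9
tcp_pos: [0.5614, -0.3906, 0.0801]
ee_rot: [[-0.953, -0.303, 0.001], [-0.303, 0.953, -0.002], [-0.001, -0.002, -1.0]]
wrist_force: [-2.9, 1.1, 5.6]
gripper_width: 0.596
gripper_force: 30.0
```

Request:
play_rows --commands "-0.015 0 0 0 0 -0.5;0 0 0 0 0 -0.5;0 0 0 0 0 -0.5;0 0 0 0 0 -0.5"

```text
time_s: 13.3
tcp_pos: [0.5604, -0.3908, 0.0799]
ee_rot: [[-1.0, -0.008, -0.0], [-0.008, 1.0, -0.002], [0.0, -0.002, -1.0]]
wrist_force: [-3.3, -1.2, 5.5]
gripper_width: 0.597
gripper_force: 30.0
```

Request:
play_rows --commands "0 0 0 0 0 -0.5;0 0 0 0 0 -0.5;0 0 0 0 0 -0.5;0 0 0 0 0 -0.5"

```text
time_s: 13.7
tcp_pos: [0.5605, -0.3898, 0.0777]
ee_rot: [[-0.957, 0.289, -0.0], [0.289, 0.957, 0.0], [0.0, 0.0, -1.0]]
wrist_force: [-0.6, 0.2, -3.1]
gripper_width: 0.599
gripper_force: 30.0
```

It dropped. Now pressing on down gently.

Request:
play_rows --commands "0 0 -0.05 0 0 0;0 0 -0.05 0 0 0;0 0 0 0 0 0"

```text
time_s: 14.0
tcp_pos: [0.5604, -0.3897, 0.0746]
ee_rot: [[-0.958, 0.285, -0.001], [0.285, 0.958, 0.001], [0.001, 0.0, -1.0]]
wrist_force: [0.1, 0.2, -2.0]
gripper_width: 0.595
gripper_force: 30.0
```

Request:
play_rows --commands "0 0 -0.05 0 0 0;0 0 -0.05 0 0 0;0 0 0 0 0 0"

```text
time_s: 14.3
tcp_pos: [0.5607, -0.39, 0.0726]
ee_rot: [[-0.958, 0.286, 0.0], [0.286, 0.958, -0.0], [-0.0, -0.0, -1.0]]
wrist_force: [-1.6, 0.5, 1.4]
gripper_width: 0.601
gripper_force: 30.0
```

Request:
play_rows --commands "0 0 -0.05 0 0 0;0 0 -0.05 0 0 0;0 0 0 0 0 0"

```text
time_s: 14.6
tcp_pos: [0.5608, -0.39, 0.0701]
ee_rot: [[-0.958, 0.286, 0.0], [0.286, 0.958, -0.0], [-0.001, -0.0, -1.0]]
wrist_force: [-2.1, 2.4, 5.9]
gripper_width: 0.594
gripper_force: 30.0
```

Request:
play_rows --commands "0 0 -0.05 0 0 0;0 0 -0.05 0 0 0;0 0 0 0 0 0"

```text
time_s: 14.9
tcp_pos: [0.5608, -0.39, 0.068]
ee_rot: [[-0.958, 0.286, 0.001], [0.286, 0.958, -0.001], [-0.001, -0.001, -1.0]]
wrist_force: [-2.3, 3.3, 8.7]
gripper_width: 0.59
gripper_force: 30.0
```

Request:
play_rows --commands "0 0 -0.03 0 0 0;0 0 0 0 0 0;0 0 0 0 0 0"

```text
time_s: 15.2
tcp_pos: [0.5607, -0.39, 0.0679]
ee_rot: [[-0.958, 0.285, 0.001], [0.285, 0.958, -0.001], [-0.001, -0.001, -1.0]]
wrist_force: [-4.1, 3.5, 12.1]
gripper_width: 0.601
gripper_force: 30.0
```

Request:
play_rows --commands "0 0 -0.04 0 0 0;0 0 0 0 0 0;0 0 0 0 0 0"

```text
time_s: 15.5
tcp_pos: [0.5607, -0.39, 0.0679]
ee_rot: [[-0.958, 0.285, 0.001], [0.285, 0.958, -0.001], [-0.001, -0.001, -1.0]]
wrist_force: [-5.8, 6.4, 15.7]
gripper_width: 0.594
gripper_force: 30.0
```

Request:
play_rows --commands "-0.03 0.03 0 0 0 0.1;0 0 0 0 0 -0.2;0 0 0 0 0 0.1;0 0 0 0 0 0;0 0 0 0 0 0"

```text
time_s: 16.0
tcp_pos: [0.5611, -0.3902, 0.0679]
ee_rot: [[-0.958, 0.285, 0.004], [0.285, 0.959, -0.003], [-0.005, -0.002, -1.0]]
wrist_force: [-2.5, 2.0, 13.2]
gripper_width: 0.597
gripper_force: 30.0
```

Run:
```python
from h import *
from station import r,cams
s=r.sense(); i=cams.camera_info("wrist"); p,d=cams.capture("wrist"); s2=cams.capture("scene")
c=cams.camera_info("scene"); cc={**c,"d":s2[1]}; u,v=proj(c,[.5605,-.39,.12]).astype(int)
W=cloud(cc)[v-12:v+25,u-20:u+20]; print("oilcan/tin ok?",s["time_s"],s["tcp_pos"],s["wrist_force"],s["moment"])
a=cv2.resize(p,(400,300)); b=cv2.resize(s2[0][90:255,195:350],(400,300),interpolation=cv2.INTER_CUBIC); cv2.imwrite("pics/end.png",np.hstack([a,b]))
```

```text
oilcan/tin ok? 16.0 [ 0.56110935 -0.39017846  0.06788148] [-2.51754403  2.00954138 13.24997398] [0.75494089 0.57790793 0.02834256]
```

View pics/end.png

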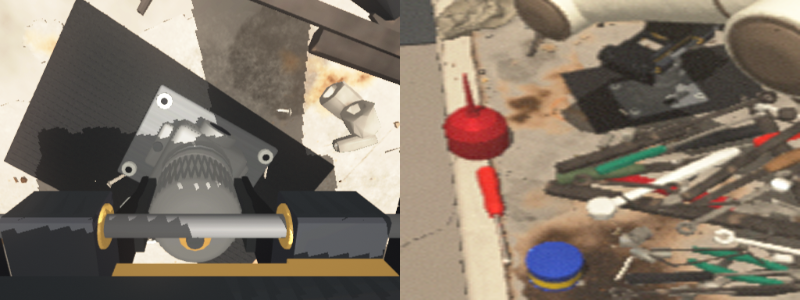

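The wrist view shows the bowl seated on the head in the grip, and the scene view shows the oil can and tin upright where they stood. I'll add a little more push and halve the sideways correction.

Request:
play_rows --commands "0.015 -0.015 -0.04 0 0 0;0 0 -0.02 0 0 0;0 0 0 0 0 0;0 0 0 0 0 0;0 0 0 0 0 0;0 0 0 0 0 0"

```text
time_s: 16.7
tcp_pos: [0.5611, -0.3902, 0.0678]
ee_rot: [[-0.959, 0.285, 0.003], [0.285, 0.959, -0.003], [-0.004, -0.002, -1.0]]
wrist_force: [-5.8, 4.9, 20.9]
gripper_width: 0.598
gripper_force: 30.0
```

```bash
python3 -c "
from station import r
print(r.sense()['wrist_force'],r.sense()['tcp_pos']); print(r.finish_job())"
```

```text
[-5.76066531  4.88650366 20.8822392 ] [ 0.56110587 -0.3902481   0.06782196]
the job is handed in; nothing more can be done
None
```

The bowl is back on the filter head: the keyways dropped over the pins, and the job was handed in at 16.7 s with the bowl held fully home at about 21 N; the oil can and grease tin are where they stood.

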